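Sweep the finished ring modules into the catch frame

TASK

Three finished ring modules with white rings lie about the bench: sweep all three with the fingers through the open side of the aluminium catch frame until each lies flat and wholly inside it, no part sticking out of the mouth. Only push them along the bench, never lift one or tip it over, and leave the red-ringed module and everything else where it lies.

Things in the scene. Friction and masses are not known exactly. Their poses are not given: they have to be found in the camera images.
- white_module_1: ring module, black with a white ring on its top face; a round disc 36 mm across and 21 mm high lying flat, loose, about 30 g, slides easily; origin at the centre of its underside
- white_module_2: ring module, black with a white ring on its top face; a round disc 36 mm across and 21 mm high lying flat, loose, about 30 g, slides easily; origin at the centre of its underside
- white_module_3: ring module, black with a white ring on its top face; a round disc 36 mm across and 21 mm high lying flat, loose, about 30 g, slides easily; origin at the centre of its underside
- red_module: ring module, black with red rings on its top, waiting for rework and to be left where it lies; a round disc 36 mm across and 21 mm high lying flat, loose, about 30 g, slides easily; origin at the centre of its underside
- catch_frame: aluminium frame fixed to the bench round a blue mat level with it: three walls 30 mm high, 6 mm thick; open on top and, without sill, on its +y side (mouth). Origin at the mat's centre at bench height; inner wall faces at x = -85 and +85 mm and y = -65 mm (back), mouth at y = +65 mm. Screw lugs up to 6 mm high stick out 17 mm beside the side walls
- frame_mouth (a point): centre of the catch frame's open side, at bench height; the frame's +y axis points out of the mouth
- blow_nozzle: metal air nozzle 48 mm long, 15 mm high, fixed on the bench beyond the modules, with a fixed blue air hose running from it away from the robot to the tall post; origin at bench height under its middle; an obstacle only
- glue: white glue bottle with a blue nozzle, 36x48 mm, 107 mm high, standing loose; origin at the centre of its underside; leave alone
- carton: white carton 60x100 mm, 46 mm high, loose; origin at the centre of its underside; leave alone
- tape: roll of dark brown tape 53 mm across, 19 mm high, lying loose; origin at the centre of its underside; leave alone
- nest: white plastic ring-shaped nest 50 mm across, 22 mm high, loose; origin at the centre of its underside; leave alone
- driver: black screwdriver 149 mm long (along its y), 19 mm thick, lying loose; origin under its middle; leave alone
- blue_marker: blue marker 135 mm long (along its y), 12 mm thick, lying loose; origin under its middle; leave alone
Things that resemble listed ones, but are neither listed nor needed, are in the scene too. What is shaped like the white_module_3 but pink or purple is not meant. Leave any turquoise look-alike of the white_module_1 alone.

How it is judged (in metres and radians):
At the end, for the whole second after the job is handed in: All three white-ringed modules lie flat and at rest inside the catch frame, between its walls, centre at least 18 mm inside the mouth (wholly inside); the red module and the six other loose things are within 20 mm of where they started (x of white_module_1 in the frame of catch_frame between -0.085 and 0.085 m and y of white_module_1 in the frame of catch_frame between -0.065 and 0.047 m and height (world z) of each of white_module_1, white_module_2, white_module_3 below 0.006 m and angle between each of white_module_1, white_module_2, white_module_3's own z axis and vertical below 0.15 rad and linear speed of each of white_module_1, white_module_2, white_module_3 below 0.02 m/s and x of white_module_2 in the frame of catch_frame between -0.085 and 0.085 m and y of white_module_2 in the frame of catch_frame between -0.065 and 0.047 m and x of white_module_3 in the frame of catch_frame between -0.085 and 0.085 m and y of white_module_3 in the frame of catch_frame between -0.065 and 0.047 m and distance of each of red_module, glue, carton, tape, nest, driver, blue_marker from where it was at the start of the episode below 0.02 m); the robot touches nothing.
It fails at once if a white-ringed module lifted off the bench (more than 12 mm) or tipped over (height (world z) of any of white_module_1, white_module_2, white_module_3 above 0.012 m or angle between any of white_module_1, white_module_2, white_module_3's own z axis and vertical above 0.5 rad).
It fails at once if the red module lifted off the bench (more than 12 mm) or tipped over (height (world z) of red_module above 0.012 m or angle between red_module's own z axis and vertical above 0.5 rad).
It fails at once if the red module displaced by more than 20 mm (distance of red_module from where it was at the start of the episode above 0.02 m).
It fails at once if the glue bottle, carton, tape, nest, screwdriver or marker displaced by more than 20 mm (distance of any of glue, carton, tape, nest, driver, blue_marker from where it was at the start of the episode above 0.02 m).
It also fails if it takes over 67 s, if anything falls off the work surface, if the arm or the gripper's body presses on something with over 40 N, if the wrist force passes 120 N, or if a joint passes its speed limit or range.

ROBOT

A 6-joint arm with a two-finger parallel gripper is mounted at the origin on a cart in front of the work surface, level with it; the furniture and walls round the work are solid. World frame = base frame: x ahead of the robot, y to its left, z up, the work surface at z = 0. Lengths are in m, angles in degrees, forces in N, time in s.
With the tool pointing down it reaches from about 0.35 to 0.875 m from the base axis. Payload 4.2 kg.
Tool frame: the origin (TCP) lies midway between the tips of the shut fingers; the grasp point (between the pads) lies 19 mm behind it; z points along the fingers, y is the line along which they close (so a half turn about z gives the same grasp; the last joint's range is limited). The gripper opens to 87 mm and grips with 3 to 60 N. Pads are 19 mm wide; open, the fingers measure 117 mm over their backs; the gripper's body (75 mm by 190 mm) begins 51 mm behind the grasp point.
Start: joints at [-51.016, 22.042, 0.453, 0, -68.411, -14.817], TCP at [0.256, -0.57, 0.223] pointing down, gripper open.
Joint ranges: [-179.83, 179.83], [-69.29, 118.12], [-61.27, 80.66], [-181.25, 117.63], [-171.15, -9.14], [-177.46, 177.46]. Speed limits (degrees/s): [159.86, 159.86, 180, 180, 180, 180].

INTERFACE

Orientations are given as a 3x3 rotation matrix whose columns are the frame's x, y, z axes.
In Python, from station import r, cams gives the robot as it stands.
- The arm moves only by the tool play_rows, never from a script. Its argument "commands" is text: rows parted by semicolons, each of 6 numbers parted by spaces: the shift along the world's x, y, z normalised to -1 to 1, where 1 is 30 mm, then the turn, a rotation vector about the world's x, y, z normalised to -1 to 1, where 1 is 0.15 rad. A call has 1 to 20 rows; each row shifts and turns the commanded pose from where the row before left it; what a row does not reach is not made up. A row lasts 1/10 s, in which the tool goes at most 50 mm and 8.59 degrees, less where a joint would pass 70% of its speed; a pose out of reach is approached as far as the arm can. A call with a number of a shift or a turn outside -1 to 1 is refused whole. A call with a gripper value outside its range is refused whole. "grip" is the finger opening in mm, from 0 to 87, set as the call begins (left out, the last holds). The fingers move at their own pace and stop on an object; the grip force is fixed at half the most. Time passes only in rows, so rows that do not move let the fingers close. It gives the time, the measured TCP pose, the force, the opening and the grip force at its end, in the units of the state.
- r.sense(): the state, without advancing time (a new reading comes with each control period).
- cams.capture(name): name is "scene" or "top" or "wrist"; returns (picture, depth): 420x560x3 uint8, blue, green, red; 420x560 float32, m along the optical axis (not along the pixel's ray), 0 where there is no reading.
- cams.camera_info(name): a dict with "mtx" (3x3 intrinsics, pixels), "k1" (the pictures are not rectified: a ray, as slopes to the right and down, at radius r is drawn at 1 + k1 r^2 times it, then the intrinsics apply), "R" (3x3) and "t" (3): a world point X has camera coordinates R X + t. Camera axes: x right, y down, z forward; pixel columns grow to the right and rows downward; lengths in m; the calibration is good to about 2 mm. A picture is of the moment at which its call begins: read the wrist's pose just before it. camera_info takes no time and is no camera call; for the wrist camera it gives the pose at the moment of the call.
- r.finish_job(): hands the job in; it is judged then, once.
The state is a dict: "time_s": time; "joints": joint angles; "joint_velocities": joint speeds; "effort": joint torques, N m; "tcp_pos": TCP position; "ee_rot": TCP orientation; "wrist_force": force on the tool from outside, world axes, zero at the start; "moment": the same for the moment, N m; "gripper_width": opening from 0.0 (shut) to 1.0 (fully open); "gripper_force": force on a finger pad.
Only numpy, scipy, OpenCV 4.12 (cv2) and the standard library are available. Lean on these libraries where they do the work, as an engineer would, in place of code of your own. Each camera call takes 0.05 s, during which the arm holds its last target. There are 200 camera calls.

## Working session

There is one attempt and no reset: what is moved stays moved. The work goes in short steps, Python scripts to look and compute and a tool call to move; the robot and the scene stay as the last step left them, time stands still between calls to the robot, and variables do not carry over. Pictures are saved under pics/ and viewed, at most 10 in all, crops included, and the job is handed in when it is done.

Besides the shell and the picture viewer there is one more tool, called as name(argument=value, ...) on one line, values as JSON. play_rows: Moves the arm, as the interface text tells. Scaled input: -1 to 1 covers 30 mm each way for a shift and 0.15 rad each way for a turn. Its arguments: {"type":"object","properties":{"commands":{"type":"string"},"grip":{"type":"number"}},"required":["commands"]}

```bash
mkdir -p pics; cat > h.py <<'E'
import numpy as np,cv2
from station import r,cams
def ray2w(info,u,v,z=None,d=None):
    K=np.array(info["mtx"]);k=info["k1"]
    if not np.isscalar(k): k=np.ravel(k)[0]
    p=cv2.undistortPoints(np.array([[[u,v]]],float),K,np.array([k,0,0,0.])).ravel()
    R=np.array(info["R"]);t=np.ravel(info["t"])
    c=-R.T@t; q=R.T@np.array([p[0],p[1],1.])
    s=d if d is not None else (z-c[2])/q[2]
    return c+s*q
E
python3 - <<'E'
from h import *
s=r.sense();print(s['time_s'],s['tcp_pos'],s['ee_rot'])
for n in("top","scene"):
    im,d=cams.capture(n);cv2.imwrite(f'pics/{n}0.png',im);np.save(f'pics/{n}0.npy',d);cv2.imwrite(f'pics/{n}0b.png',cv2.resize(im,(800,600),interpolation=cv2.INTER_CUBIC))
    print(n,cams.camera_info(n))
E
```

```text
0.0 [ 0.25566733 -0.56966709  0.2214748 ] [[-9.12406546e-01 -4.09284022e-01 -9.40413444e-04]
 [-4.09285095e-01  9.12404556e-01  1.90723396e-03]
 [ 7.74371258e-05  2.12506995e-03 -9.99997739e-01]]
top {'mtx': array([[486.39149028,   0.        , 278.62230432],
       [  0.        , 486.39149028, 208.12090195],
       [  0.        ,   0.        ,   1.        ]]), 'k1': -0.042705872434392, 'R': array([[-0.12617263, -0.99200661,  0.00182887],
       [-0.96738429,  0.12263229, -0.22165054],
       [ 0.21965452, -0.02973545, -0.97512445]]), 't': array([0.08505608, 0.54589388, 0.96350808])}
scene {'mtx': array([[476.61264896,   0.        , 282.71418915],
       [  0.        , 476.61264896, 200.87387725],
       [  0.        ,   0.        ,   1.        ]]), 'k1': -0.10365947032806708, 'R': array([[-0.4617009 , -0.88703463, -0.00135724],
       [-0.47642579,  0.24926936, -0.84313893],
       [ 0.74823175, -0.38863137, -0.53769406]]), 't': array([0.29468109, 0.27322432, 0.90272781])}
```

View pics/top0b.png

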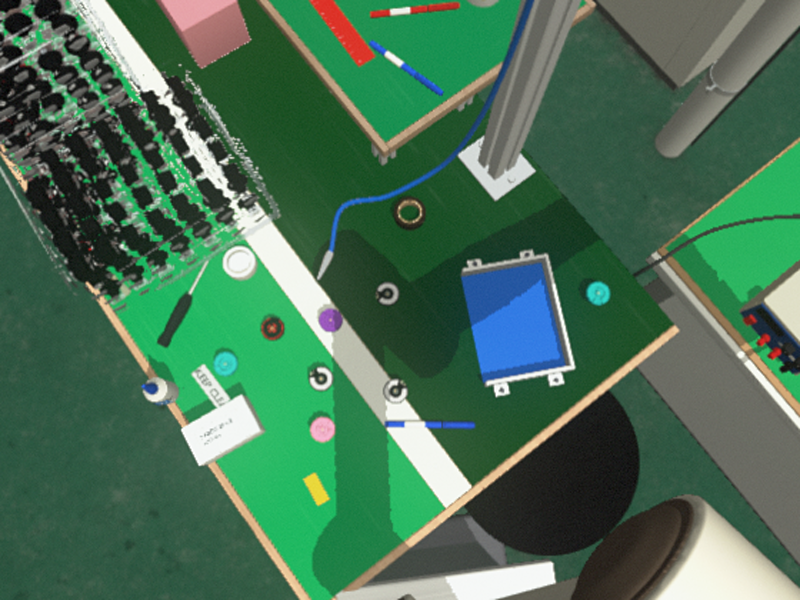

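View pics/scene0b.png

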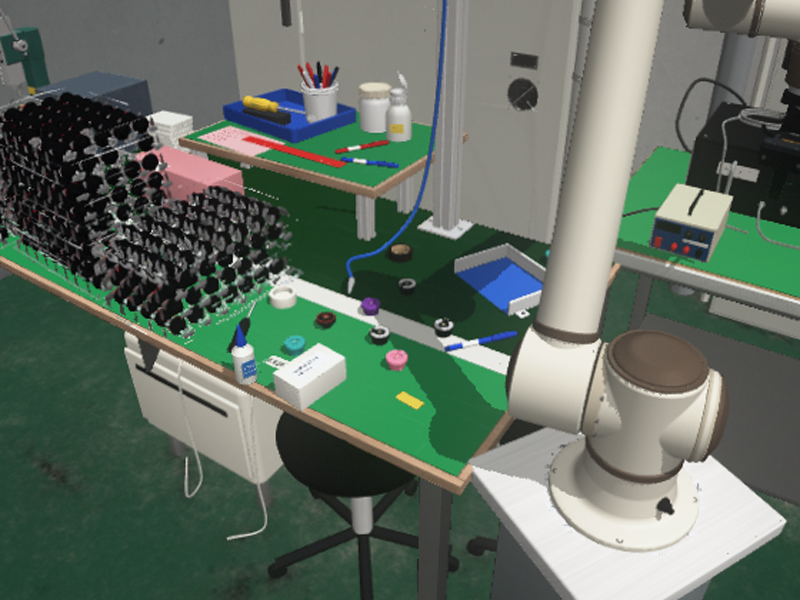

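The top view (800x600) shows white rings at (387,293), (320,378) and (395,390). Things that could be confused with them are the red ring (272,327), purple (330,320), pink (322,430), turquoise (225,362) and (598,293), tape (409,211) and nest (240,262). The frame's mouth faces image-left, between (462,265) and (487,388).

```bash
python3 - <<'E'
from h import *
i=cams.camera_info("top");d=np.load('pics/top0.npy')
f=.7
P=dict(w1=(387,293,.021),w2=(320,378,.021),w3=(395,390,.021),red=(272,327,.021),pur=(330,320,.021),pink=(322,430,.021),tape=(409,211,.019),nest=(240,262,.022),
mk1=(386,424,.006),mk2=(475,426,.006),noztip=(321,276,.01),nozback=(330,252,.01),hose=(335,215,.01),fl1=(467,268,.03),fl2=(488,384,.03),fr1=(546,257,.03),fr2=(572,367,.03),lugA=(475,262,.006),lugB=(500,390,.006),turq=(225,362,.021),turq2=(598,293,.021),carton=(262,432,.046),yellow=(316,490,0),edge1=(470,487,0),edge2=(677,328,0))
for n,(u,v,z) in P.items():
    w=ray2w(i,u*f,v*f,z=z);dd=d[int(v*f),int(u*f)];w2=ray2w(i,u*f,v*f,d=dd)
    print(n,w.round(3),'depth z',w2[2].round(3),'r',np.hypot(*w[:2]).round(3))
im=cv2.imread('pics/top0.png')
cv2.imwrite('pics/crop.png',cv2.resize(im[160:320,170:420],(800,512),interpolation=cv2.INTER_CUBIC))
E
```

```text
w1 [0.57  0.03  0.021] depth z 0.021 r 0.571
w2 [0.453 0.146 0.021] depth z 0.021 r 0.476
w3 [0.421 0.037 0.021] depth z 0.02 r 0.423
red [0.539 0.21  0.021] depth z 0.02 r 0.579
pur [0.539 0.122 0.021] depth z 0.022 r 0.553
pink [0.377 0.151 0.021] depth z 0.022 r 0.406
tape [ 0.699 -0.021  0.019] depth z 0.0 r 0.699
nest [0.648 0.251 0.022] depth z 0.011 r 0.695
mk1 [0.374 0.056 0.006] depth z 0.012 r 0.378
mk2 [ 0.354 -0.075  0.006] depth z 0.006 r 0.362
noztip [0.613 0.129 0.01 ] depth z 0.011 r 0.626
nozback [0.65  0.111 0.01 ] depth z 0.012 r 0.659
hose [0.71  0.097 0.01 ] depth z -0.0 r 0.717
fl1 [ 0.592 -0.096  0.03 ] depth z 0.001 r 0.6
fl2 [ 0.412 -0.101  0.03 ] depth z 0.026 r 0.424
fr1 [ 0.594 -0.22   0.03 ] depth z 0.029 r 0.633
fr2 [ 0.421 -0.229  0.03 ] depth z 0.032 r 0.479
lugA [ 0.606 -0.114  0.006] depth z 0.001 r 0.617
lugB [ 0.403 -0.121  0.006] depth z 0.004 r 0.42
turq [0.495 0.286 0.021] depth z 0.021 r 0.571
turq2 [ 0.529 -0.292  0.021] depth z 0.024 r 0.605
carton [0.383 0.234 0.046] depth z 0.015 r 0.449
yellow [0.292 0.171 0.   ] depth z 0.002 r 0.338
edge1 [ 0.267 -0.056  0.   ] depth z -0.002 r 0.273
edge2 [ 0.463 -0.412  0.   ] depth z 0.001 r 0.62
```

View pics/crop.png

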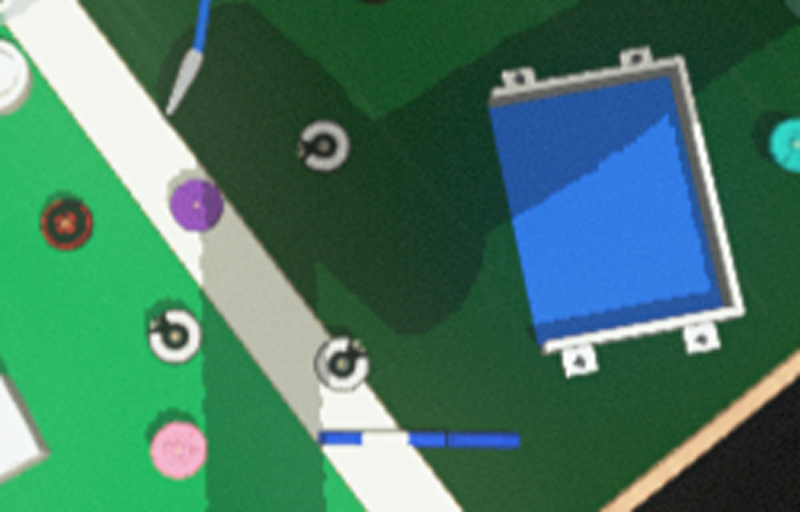

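The crop confirms the three white rings. The nearest neighbours are purple, pink and the blue marker. The frame is nearly aligned with the world axes: mouth at y≈-0.098, inner x about 0.42 to 0.59. I'll push with two fingers as a cradle, closing axis along world x, and take w3 first.

play_rows(commands="0.25 1 -0.1 0 0 0.38;0.25 1 -0.1 0 0 0.38;0.25 1 -0.1 0 0 0.38;0.25 1 -0.1 0 0 0.38;0.25 1 -0.1 0 0 0.38;0.25 1 -0.1 0 0 0.38;0.25 1 -0.1 0 0 0.38;0.25 1 -0.1 0 0 0.38;0.25 1 -0.1 0 0 0.38;0.25 1 -0.1 0 0 0.38;0.25 1 -0.1 0 0 0.38;0.25 1 -0.1 0 0 0.38;0.25 1 -0.1 0 0 0.38;0.25 1 -0.1 0 0 0.38;0.25 1 -0.1 0 0 0.38;0.25 1 -0.1 0 0 0.38;0.25 1 -0.1 0 0 0.38;0.25 1 -0.1 0 0 0.38;0.25 1 -0.1 0 0 0.38;0.25 1 -0.1 0 0 0.38", grip=24)

```text
time_s: 2.1
tcp_pos: [0.4057, 0.0311, 0.1623]
ee_rot: [[-0.006, -1.0, -0.0], [-1.0, 0.006, -0.0], [0.0, 0.0, -1.0]]
wrist_force: [0.3, -0.3, 0.6]
gripper_width: 0.279
gripper_force: 0.0
```

play_rows(commands="0.25 0.9 -0.2 0 0 0;0.25 0.9 -0.3 0 0 0;0 0 -0.7 0 0 0;0 0 -0.8 0 0 0;0 0 -0.8 0 0 0;0 0 -0.8 0 0 0;0 0 -0.7 0 0 0;0 0 -0.4 0 0 0;0 0 -0.3 0 0 0;0 0 0 0 0 0;0 0 0 0 0 0")

```text
time_s: 3.2
tcp_pos: [0.4211, 0.0839, 0.0128]
ee_rot: [[-0.009, -1.0, 0.0], [-1.0, 0.009, 0.0], [-0.0, -0.0, -1.0]]
wrist_force: [0.4, 0.0, -0.2]
gripper_width: 0.279
gripper_force: 0.0
```

play_rows(commands="0 -0.2 -0.2 0 0 0;0 -0.3 0 0 0 0;0 -0.3 0 0 0 0;0 -0.3 0 0 0 0;0.12 -0.3 0 0 0 0;0.12 -0.3 0 0 0 0;0.12 -0.3 0 0 0 0;0.12 -0.3 0 0 0 0;0.12 -0.3 0 0 0 0;0.12 -0.3 0 0 0 0;0.12 -0.3 0 0 0 0;0.12 -0.3 0 0 0 0;0.12 -0.3 0 0 0 0;0.12 -0.3 0 0 0 0;0.12 -0.3 0 0 0 0;0 -0.1 0 0 0 0;0 0 0 0 0 0")

```text
time_s: 4.9
tcp_pos: [0.4604, -0.0517, 0.0065]
ee_rot: [[-0.01, -1.0, -0.0], [-1.0, 0.01, -0.0], [0.0, 0.0, -1.0]]
wrist_force: [0.4, -0.5, 0.6]
gripper_width: 0.276
gripper_force: 0.0
```

```bash
python3 - <<'E'
from h import *
a,_=cams.capture("top");b,_=cams.capture("scene")
cv2.imwrite('pics/t1.png',np.hstack([cv2.resize(a[160:320,190:420],(400,278)),cv2.resize(b[160:280,190:390],(400,278))]))
E
```

```text
(no output)
```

View pics/t1.png

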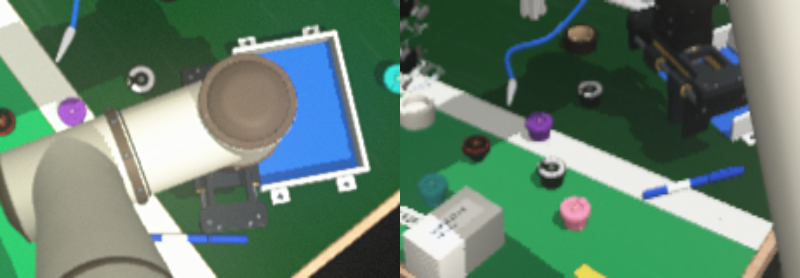

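w3 has left its place, is hidden under the hand, and nothing else moved. I'll push on into the frame and back off.

play_rows(commands="0 -0.3 0 0 0 0;0 -0.3 0 0 0 0;0 -0.3 0 0 0 0;0 -0.3 0 0 0 0;0 -0.3 0 0 0 0;0 -0.3 0 0 0 0;0 -0.3 0 0 0 0;0 -0.3 0 0 0 0;0 -0.3 0 0 0 0;0 -0.3 0 0 0 0;0 -0.3 0 0 0 0;0 -0.2 0 0 0 0;0 -0.1 0 0 0 0;0 0 0 0 0 0;0 0.5 0 0 0 0;0 0.8 0 0 0 0;0 0.3 0.6 0 0 0;0 0.3 1 0 0 0;0 0.5 1 0 0 0;0 1 1 0 0 0")

```text
time_s: 7.0
tcp_pos: [0.4601, -0.057, 0.1156]
ee_rot: [[-0.01, -1.0, -0.001], [-1.0, 0.01, -0.0], [0.0, 0.001, -1.0]]
wrist_force: [0.5, 0.6, -0.5]
gripper_width: 0.276
gripper_force: 0.0
```

play_rows(commands="0.6 0.75 0 0 0 0;0.6 0.75 0 0 0 0;0.6 0.75 0 0 0 0;0.6 0.75 0 0 0 0;0.6 0.75 0 0 0 0;0.65 0.75 0 0 0 0;0 0 0 0 0 0;0 0 0 0 0 0")

```text
time_s: 7.8
tcp_pos: [0.5695, 0.0783, 0.114]
ee_rot: [[-0.008, -1.0, -0.001], [-1.0, 0.008, -0.0], [0.0, 0.001, -1.0]]
wrist_force: [-0.4, -1.1, -0.1]
gripper_width: 0.279
gripper_force: 0.0
```

```bash
python3 - <<'E'
from h import *
a,_=cams.capture("top");b,_=cams.capture("wrist")
cv2.imwrite('pics/t2.png',np.hstack([cv2.resize(a[160:320,190:420],(400,278)),cv2.resize(b,(400,278))]))
E
```

```text
(no output)
```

View pics/t2.png

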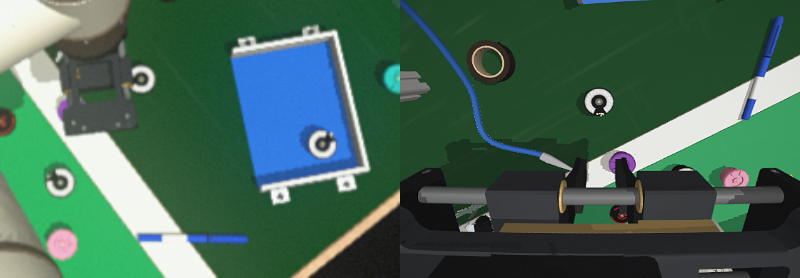

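The top crop shows w3 inside the frame at (322,144), and w1 lies straight ahead of the fingers. I'll descend and push w1.

play_rows(commands="0 0 -0.6 0 0 0;0 0 -0.8 0 0 0;0 0 -0.8 0 0 0;0 0 -0.7 0 0 0;0 0 -0.4 0 0 0;0 0 -0.25 0 0 0;0 0 0 0 0 0;0 -0.3 0 0 0 0;0 -0.3 0 0 0 0;0 -0.3 0 0 0 0;-0.07 -0.3 0 0 0 0;-0.07 -0.3 0 0 0 0;-0.07 -0.3 0 0 0 0;-0.07 -0.3 0 0 0 0;-0.07 -0.3 0 0 0 0;-0.07 -0.3 0 0 0 0;-0.07 -0.3 0 0 0 0;-0.07 -0.3 0 0 0 0;-0.07 -0.3 0 0 0 0;-0.07 -0.3 0 0 0 0")

```text
time_s: 9.9
tcp_pos: [0.5488, -0.0399, 0.0081]
ee_rot: [[-0.009, -1.0, -0.0], [-1.0, 0.009, 0.0], [-0.0, 0.0, -1.0]]
wrist_force: [-0.4, 0.3, 1.1]
gripper_width: 0.274
gripper_force: 0.5
```

play_rows(commands="-0.03 -0.3 0 0 0 0;0 -0.3 0 0 0 0;0 -0.3 0 0 0 0;0 -0.3 0 0 0 0;0 -0.3 0 0 0 0;0 -0.3 0 0 0 0;0 -0.3 0 0 0 0;0 -0.3 0 0 0 0;0 -0.3 0 0 0 0;0 -0.3 0 0 0 0;0 -0.3 0 0 0 0;0 -0.3 0 0 0 0;0 -0.2 0 0 0 0;0 -0.1 0 0 0 0;0 0 0 0 0 0;0 0.5 0 0 0 0;0 0.8 0 0 0 0;0 0.3 0.6 0 0 0;0 0.5 1 0 0 0;0 1 1 0 0 0")

```text
time_s: 11.9
tcp_pos: [0.5473, -0.0624, 0.0863]
ee_rot: [[-0.01, -1.0, -0.002], [-1.0, 0.01, -0.001], [0.001, 0.002, -1.0]]
wrist_force: [1.3, 1.3, 0.1]
gripper_width: 0.272
gripper_force: 0.0
```

play_rows(commands="-0.3 0.85 0.1 0 0 0;-0.3 0.85 0 0 0 0;-0.3 0.85 0 0 0 0;-0.3 0.85 0 0 0 0;-0.3 0.85 0 0 0 0;-0.3 0.85 0 0 0 0;-0.3 0.85 0 0 0 0;-0.3 0.85 0 0 0 0;-0.3 0.85 0 0 0 0;-0.4 0.85 0 0 0 0;0 0 0 0 0 0;0 0 0 0 0 0")

```text
time_s: 13.1
tcp_pos: [0.4543, 0.1926, 0.089]
ee_rot: [[-0.007, -1.0, -0.0], [-1.0, 0.007, -0.0], [0.0, 0.0, -1.0]]
wrist_force: [0.7, -0.4, 0.3]
gripper_width: 0.274
gripper_force: 0.0
```

```bash
python3 - <<'E'
from h import *
a,_=cams.capture("top");b,_=cams.capture("wrist")
cv2.imwrite('pics/t3.png',np.hstack([cv2.resize(a[160:320,190:420],(400,278)),cv2.resize(b,(400,278))]))
E
```

```text
(no output)
```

View pics/t3.png

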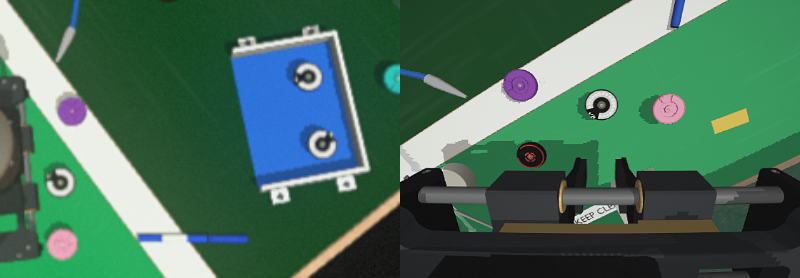

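Both w3 and w1 sit inside the frame. w2 is straight ahead of the fingers, so I'll push it into the middle.

play_rows(commands="0 0 -0.6 0 0 0;0 0 -0.8 0 0 0;0 0 -0.7 0 0 0;0 0 -0.4 0 0 0;0 0 -0.23 0 0 0;0 0 0 0 0 0;0 -0.3 0 0 0 0;0 -0.3 0 0 0 0;0 -0.3 0 0 0 0;0 -0.3 0 0 0 0;0.07 -0.3 0 0 0 0;0.07 -0.3 0 0 0 0;0.07 -0.3 0 0 0 0;0.07 -0.3 0 0 0 0;0.07 -0.3 0 0 0 0;0.07 -0.3 0 0 0 0;0.07 -0.3 0 0 0 0;0.07 -0.3 0 0 0 0;0.07 -0.3 0 0 0 0;0.07 -0.3 0 0 0 0")

```text
time_s: 15.2
tcp_pos: [0.4763, 0.065, 0.0071]
ee_rot: [[-0.009, -1.0, -0.0], [-1.0, 0.009, -0.0], [0.0, 0.0, -1.0]]
wrist_force: [-0.0, 0.9, 0.7]
gripper_width: 0.279
gripper_force: 0.6
```

play_rows(commands="0.07 -0.3 0 0 0 0;0.07 -0.3 0 0 0 0;0.07 -0.3 0 0 0 0;0.07 -0.3 0 0 0 0;0.07 -0.3 0 0 0 0;0.07 -0.3 0 0 0 0;0.07 -0.3 0 0 0 0;0.07 -0.3 0 0 0 0;0.07 -0.3 0 0 0 0;0.07 -0.3 0 0 0 0;0.07 -0.3 0 0 0 0;0.07 -0.3 0 0 0 0;0.07 -0.3 0 0 0 0;0.07 -0.3 0 0 0 0;0 -0.1 0 0 0 0;0 0 0 0 0 0")

```text
time_s: 16.8
tcp_pos: [0.5054, -0.0638, 0.007]
ee_rot: [[-0.01, -1.0, -0.0], [-1.0, 0.01, -0.0], [0.0, 0.0, -1.0]]
wrist_force: [-1.0, 0.7, 0.5]
gripper_width: 0.276
gripper_force: 0.0
```

play_rows(commands="0 -0.3 0 0 0 0;0 -0.3 0 0 0 0;0 -0.3 0 0 0 0;0 -0.3 0 0 0 0;0 -0.3 0 0 0 0;0 -0.3 0 0 0 0;0 -0.3 0 0 0 0;0 -0.15 0 0 0 0;0 -0.05 0 0 0 0;0 0 0 0 0 0;0 0.5 0 0 0 0;0 0.8 0 0 0 0;0 0.3 0.6 0 0 0;0 0.5 1 0 0 0;0 1 1 0 0 0;0 1 0.5 0 0 0;0 1 0 0 0 0;0 1 0 0 0 0;0 1 0 0 0 0;0 1 0 0 0 0")

```text
time_s: 18.8
tcp_pos: [0.5051, 0.1124, 0.1003]
ee_rot: [[-0.008, -1.0, 0.0], [-1.0, 0.008, 0.0], [-0.0, -0.0, -1.0]]
wrist_force: [0.7, -0.4, -0.1]
gripper_width: 0.274
gripper_force: 0.0
```

```bash
python3 - <<'E'
from h import *
a,_=cams.capture("top");b,_=cams.capture("scene");print(r.sense()['tcp_pos'])
cv2.imwrite('pics/t4raw.png',a)
cv2.imwrite('pics/t4.png',np.hstack([cv2.resize(a[165:285,310:430],(400,400),interpolation=cv2.INTER_CUBIC),cv2.resize(b[140:290,150:410],(400,400))]))
E
```

```text
[0.50589794 0.11396117 0.10043414]
```

View pics/t4.png

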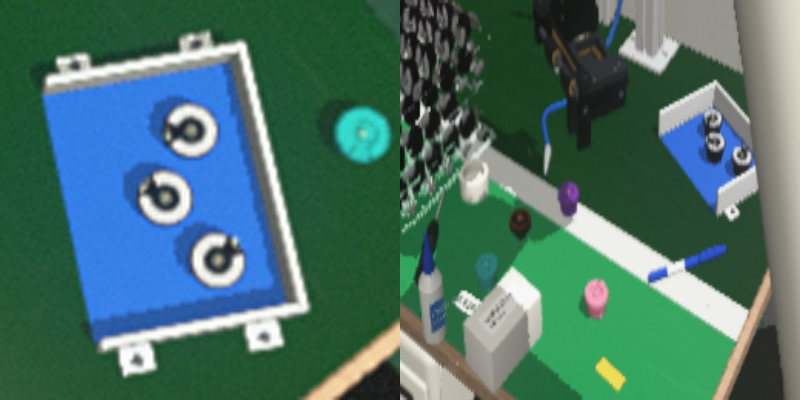

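All three white modules lie flat and well inside the frame, at (190,130), (165,197) and (217,260). The mouth edge is at x≈70, and nothing else appears to have moved.

```bash
python3 -c "
from h import *
print(r.finish_job())"
```

```text
the job is handed in; nothing more can be done
None
```

I pushed all three white-ringed modules flat and wholly inside the catch frame and handed the job in at about 19 s. In the last pictures the red module and everything else in view appeared to be where they started; the hand-in returned no verdict.

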